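# Bottles into the carrier, in batting order

## Task

The four players' bottles stand in the shelf tray in batting order. Move them over into the four cups of the black bottle carrier, one to a cup and in the same left-to-right order as they stand now, each set down (not dropped) upright and fully home in its cup. Do not knock a bottle over, and leave the two balls in their box as they are.

Things in the scene. Friction and masses are not known exactly. Their poses are not given: they have to be found in the camera images.
- bottle_silver: Bare silver aluminium bottle, black twist cap. Loose, upright, 150 mm tall, 0.15 to 0.35 kg; body 60 mm across up to 96 mm height, sloping shoulder to 115 mm; the knurled cap, 36 mm across from 121 to 150 mm height, is the place to grip, from above. Origin: centre of its underside; z up the bottle. All four bottles start in a row, about 88 mm apart, in any order, in the shelf tray.
- bottle_blue: Blue aluminium bottle with a black twist cap, made exactly like the silver one. Loose, upright, 150 mm tall, body 60 mm, cap 36 mm. Origin: centre of its underside; z up the bottle. The shelf tray they start in is cream, sun-faded plastic, fixed: four square bays in a row roughly along y, 82 x 84 mm inside, walls 45 mm high, floor 4 mm above the table.
- bottle_green: Green aluminium bottle with a black twist cap, made exactly like the silver one. Loose, upright, 150 mm tall, body 60 mm, cap 36 mm. Origin: centre of its underside; z up the bottle. The tray and the carrier stand end to end, either one on the left, each up to 0.25 rad askew from y, some 20 to 50 mm apart and up to 90 mm out of line.
- bottle_orange: Orange aluminium bottle with a black twist cap, made exactly like the silver one. Loose, upright, 150 mm tall, body 60 mm, cap 36 mm. Origin: centre of its underside; z up the bottle. 
- cup1: First from the left (+y end, seen from the robot) of the carrier's four round grey cups, 88 mm apart. 77 mm inside at the floor, 82 mm at the rim, wall 44 mm high above a flat floor 13 mm above the table. Origin: centre of the inner floor, where the middle of a bottle's underside belongs; z up, y along the row to the left. A red-topped carry grip, 76 mm high, stands 51 mm beyond it.
- cup2: Second from the left (+y end, seen from the robot) of the carrier's four round grey cups, 88 mm apart. 77 mm inside at the floor, 82 mm at the rim, wall 44 mm high above a flat floor 13 mm above the table. Origin: centre of the inner floor, where the middle of a bottle's underside belongs; z up, y along the row to the left. Carrier: fixed black board, 92 x 376 mm.
- cup3: Third from the left (+y end, seen from the robot) of the carrier's four round grey cups, 88 mm apart. 77 mm inside at the floor, 82 mm at the rim, wall 44 mm high above a flat floor 13 mm above the table. Origin: centre of the inner floor, where the middle of a bottle's underside belongs; z up, y along the row to the left. Carrier: fixed black board, 92 x 376 mm.
- cup4: Fourth from the left (+y end, seen from the robot) of the carrier's four round grey cups, 88 mm apart. 77 mm inside at the floor, 82 mm at the rim, wall 44 mm high above a flat floor 13 mm above the table. Origin: centre of the inner floor, where the middle of a bottle's underside belongs; z up, y along the row to the left. A red-topped carry grip, 76 mm high, stands 51 mm beyond it.
- red_ball: Bystander: scuffed red leather ball, 72 mm, in a low green box (40 mm high) beyond the work. Origin: where it touches the box floor at the start, 36 mm below its centre. Leave alone.
- tennis_ball: Bystander: yellow tennis ball, 66 mm, in the other half of the green box. Origin: its lowest point at the start, 33 mm below its centre. Leave alone.
Things that resemble listed ones, but are neither listed nor needed, are in the scene too. What is meant by the bottle_blue is not pink or yellow, and is the smaller of those in its own colour.

How it is judged:
At the end, for the whole second after the job is handed in: Each bottle stands upright (5 degrees) and released on the floor of a cup (5 mm), within 13 mm of its middle, at rest, first from the left in the tray now first from the left in the carrier, and so on (judged by its travel, 0.362 to 0.451 m, which no other order gives) (((horizontal distance between bottle_silver and cup1 below 0.013 m and z of bottle_silver in the frame of cup1 between -0.005 and 0.005 m) or (horizontal distance between bottle_silver and cup2 below 0.013 m and z of bottle_silver in the frame of cup2 between -0.005 and 0.005 m) or (horizontal distance between bottle_silver and cup3 below 0.013 m and z of bottle_silver in the frame of cup3 between -0.005 and 0.005 m) or (horizontal distance between bottle_silver and cup4 below 0.013 m and z of bottle_silver in the frame of cup4 between -0.005 and 0.005 m)) and distance of bottle_silver from where it was at the start of the episode between 0.362 and 0.451 m and angle between each of bottle_silver, bottle_blue, bottle_green, bottle_orange's own z axis and vertical below 0.09 rad and linear speed of each of bottle_silver, bottle_blue, bottle_green, bottle_orange below 0.03 m/s and angular speed of each of bottle_silver, bottle_blue, bottle_green, bottle_orange below 0.3 rad/s and ((horizontal distance between bottle_blue and cup1 below 0.013 m and z of bottle_blue in the frame of cup1 between -0.005 and 0.005 m) or (horizontal distance between bottle_blue and cup2 below 0.013 m and z of bottle_blue in the frame of cup2 between -0.005 and 0.005 m) or (horizontal distance between bottle_blue and cup3 below 0.013 m and z of bottle_blue in the frame of cup3 between -0.005 and 0.005 m) or (horizontal distance between bottle_blue and cup4 below 0.013 m and z of bottle_blue in the frame of cup4 between -0.005 and 0.005 m)) and distance of bottle_blue from where it was at the start of the episode between 0.362 and 0.451 m and ((horizontal distance between bottle_green and cup1 below 0.013 m and z of bottle_green in the frame of cup1 between -0.005 and 0.005 m) or (horizontal distance between bottle_green and cup2 below 0.013 m and z of bottle_green in the frame of cup2 between -0.005 and 0.005 m) or (horizontal distance between bottle_green and cup3 below 0.013 m and z of bottle_green in the frame of cup3 between -0.005 and 0.005 m) or (horizontal distance between bottle_green and cup4 below 0.013 m and z of bottle_green in the frame of cup4 between -0.005 and 0.005 m)) and distance of bottle_green from where it was at the start of the episode between 0.362 and 0.451 m and ((horizontal distance between bottle_orange and cup1 below 0.013 m and z of bottle_orange in the frame of cup1 between -0.005 and 0.005 m) or (horizontal distance between bottle_orange and cup2 below 0.013 m and z of bottle_orange in the frame of cup2 between -0.005 and 0.005 m) or (horizontal distance between bottle_orange and cup3 below 0.013 m and z of bottle_orange in the frame of cup3 between -0.005 and 0.005 m) or (horizontal distance between bottle_orange and cup4 below 0.013 m and z of bottle_orange in the frame of cup4 between -0.005 and 0.005 m)) and distance of bottle_orange from where it was at the start of the episode between 0.362 and 0.451 m); the robot touches nothing.
It fails at once if a bottle is knocked or laid over (leans more than 40 degrees) (angle between any of bottle_silver, bottle_blue, bottle_green, bottle_orange's own z axis and vertical above 0.7 rad).
It fails at once if a bottle is dropped (falls free of the fingers from more than about 30 mm) ((contact force between the fingers and bottle_silver below 0.05 N and linear speed of bottle_silver above 0.8 m/s) or (contact force between the fingers and bottle_blue below 0.05 N and linear speed of bottle_blue above 0.8 m/s) or (contact force between the fingers and bottle_green below 0.05 N and linear speed of bottle_green above 0.8 m/s) or (contact force between the fingers and bottle_orange below 0.05 N and linear speed of bottle_orange above 0.8 m/s)).
It fails at once if a ball is disturbed (shifted by more than 20 mm) (distance of any of red_ball, tennis_ball from where it was at the start of the episode above 0.02 m).
It also fails if it takes over 99 s, if anything falls off the work surface, if the arm or the gripper's body presses on something with over 40 N, if the wrist force passes 120 N, or if a joint passes its speed limit or range.

## Robot

A 6-joint arm with a two-finger parallel gripper is mounted at the origin on the work surface. World frame = base frame: x ahead of the robot, y to its left, z up, the work surface at z = 0. Lengths are in m, angles in rad, forces in N, time in s.
With the tool pointing down it reaches from about 0.35 to 0.775 m from the base axis. Payload 5.5 kg.
Tool frame: the origin (TCP) lies where the fingers leave the gripper's body, on its centre line; the fingertips stand env.tip_reach ahead of it and the grasp point (between the pads) lies 54 mm ahead of it (env.tip_reach is the distance from the TCP to the fingertips, in m); z points along the fingers, y is the line along which they close (so a half turn about z gives the same grasp; the last joint's range is limited). The gripper opens to 85 mm and grips with 20 to 120 N. Pads are 22 mm wide; open, the fingers measure 114 mm over their backs; the gripper's body (76 mm by 85 mm) begins 54 mm behind the grasp point. The pads swing forward as they close: fully open they stand 13 mm farther back than shut.
Start: joints at [1.024, 0.313, 0.046, 1.304, 0, 1.431], TCP at [0.228, 0.528, 0.304] pointing down, gripper open.
Joint ranges: [-2.76, 2.76], [-0.86, 1.69], [-1.03, 1.26], [-2.2, 2.34], [-1.47, 1.5], [-3.14, 3.14]. Speed limits (rad/s): [2.57, 2.57, 3.14, 3.14, 3.14, 3.14].

## Interface

Orientations are given as a unit quaternion [w, x, y, z].
In Python, from workcell import status, optics, hand_in, env gives the robot as it stands.
- The arm moves only by the shell command python3 -m handwheel 'ROWS' [FORCE]. ROWS is a JSON object whose one key "deltas" holds a list of rows, each a list of 5 numbers: the opening, from -1 (shut) to 1 (fully open), then the shift along the tool's x, y, z in units of 40 mm (1.0 is 40 mm), then the turn about the tool's z in units of 10 degrees (1.0 is 10 degrees). In form: {"deltas": [[jaw, x, y, z, roll], ...]}. A call has 1 to 20 rows; each row shifts and turns the commanded pose from where the row before left it, along the tool's axes as they then stand; what a row does not reach is not made up. A row lasts 1/8 s, in which the tool goes at most 62.5 mm and 10.7 degrees, less where a joint would pass 70% of its speed; a pose out of reach is approached as far as the arm can. A call is refused whole if a number of a shift passes 1 or a number of a turn 1, either way. A call with a gripper value outside its range is refused whole. The fingers move at their own pace and stop on an object; FORCE is the grip in N (left out, the last holds). Time passes only in rows, so rows that do not move let the fingers close. It gives the time, the measured TCP pose, the force, the opening and the grip force at its end, in the units of the state.
- status.get_state(): the state, without advancing time (a new reading comes with each control period).
- optics.read_camera(name): name is "scene" or "top" or "wrist"; returns a dict with "frame" (420x560x3 uint8, red, green, blue), "depth" (420x560 float32, m along the optical axis (not along the pixel's ray), 0 where there is no reading), "vfov" (degrees; the focal length in pixels is half the picture's height over the tangent of half this angle, whatever the lens; pixels are square), "cx", "cy" (the principal point, pixels), "origin" and "attitude" of the camera in the world. Camera axes: x right, y down, z forward; pixel columns grow to the right and rows downward; lengths in m; the calibration is good to about 2 mm. The wrist camera is an equidistant fisheye: a pixel r from the principal point sees the ray r / f radians off the axis. A picture is of the moment at which its call begins.
- hand_in(): hands the job in; it is judged then, once.
The state is a dict: "clock": time; "joint_pos": joint angles; "qvel": joint speeds; "tau": joint torques, N m; "tcp_pos": TCP position; "orientation": TCP orientation; "wrist_force": force on the tool from outside, world axes, zero at the start; "ft_torque": the same for the moment, N m; "finger_gap": finger opening in m; "grip_force": force on a finger pad.
Only numpy, scipy, OpenCV 4.12 (cv2) and the standard library are available. Lean on these libraries where they do the work, as an engineer would, in place of code of your own. Each camera call takes 0.05 s, during which the arm holds its last target. There are 200 camera calls.

## Working session

There is one attempt and no reset: what is moved stays moved. The work goes in short steps, Python scripts to look and compute and a shell command to move; the robot and the scene stay as the last step left them, time stands still between calls to the robot, and variables do not carry over. Pictures are saved under pics/ and viewed, at most 14 in all, crops included, and the job is handed in when it is done.

```bash
mkdir -p pics
cat > h.py <<'E'
import numpy as np, cv2
from scipy.spatial.transform import Rotation as R
from workcell import status, optics, hand_in, env
def cam(n):
    c=optics.read_camera(n); return c
def Rm(q): return R.from_quat([q[1],q[2],q[3],q[0]]).as_matrix()
def cloud(c):
    f=c["frame"].shape[0]/2/np.tan(np.radians(c["vfov"])/2)
    d=c["depth"]; v,u=np.mgrid[:d.shape[0],:d.shape[1]]
    p=np.dstack([(u-c["cx"])/f*d,(v-c["cy"])/f*d,d])
    a=np.array(c["attitude"]); A=Rm(a) if a.size==4 else a
    return p@A.T+np.array(c["origin"])
def save(n,im): cv2.imwrite("pics/"+n,im[...,::-1])
E
python3 - <<'E'
from h import *
for n in("scene","top"):
    c=cam(n); save(n+".png",c["frame"]); print(n,c["vfov"],c["cx"],c["cy"],c["origin"],c["attitude"],(c["depth"]>0).mean())
    np.savez(n+".npz",P=cloud(c),F=c["frame"],d=c["depth"])
print(status.get_state(),env.tip_reach)
E
```

```text
scene 56.171392458948745 273.76536827466117 212.56902657804548 [ 0.99185397 -0.49498869  0.92570358] [-0.31231997  0.89645105  0.29723473 -0.10238776] 0.9961777210884354
top 47.06383229098783 277.88197011430765 205.0351495105923 [0.50564985 0.05112075 1.27438701] [-0.0210243   0.70795013 -0.70553686  0.0241318 ] 0.9957312925170068
{'clock': 0.1, 'joint_pos': array([ 1.02441774e+00,  3.13948149e-01,  4.50928439e-02,  1.30362792e+00,
       -4.53179145e-06,  1.43123118e+00]), 'qvel': array([-1.07681277e-03, -1.72013855e-03,  2.94603396e-03, -2.52574448e-04,
        2.16234381e-04, -2.08135127e-05]), 'tau': array([ 2.55257524e-03, -4.81722879e+01,  2.99245745e+01,  1.27421587e-02,
       -1.66293480e-04,  2.00344743e-05]), 'tcp_pos': array([0.22732862, 0.5277773 , 0.30308506]), 'orientation': array([-2.81506752e-04,  2.02006909e-01,  9.79383733e-01, -7.95086489e-04]), 'wrist_force': array([ 0.28830173, -0.1176465 , -0.32721603]), 'ft_torque': array([-0.00804671, -0.01836192,  0.0330959 ]), 'grip_force': 0.0, 'finger_gap': 0.08549495782942693} 0.0726
```

View pics/scene.png

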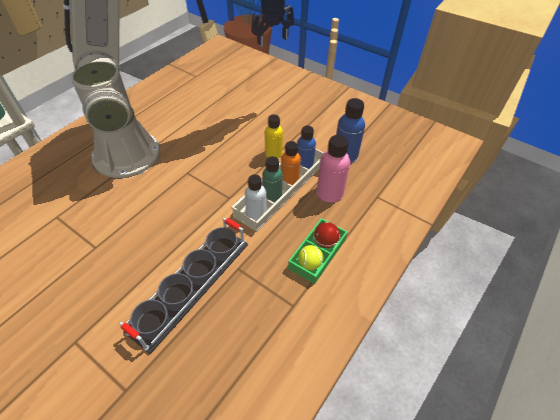

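View pics/top.png

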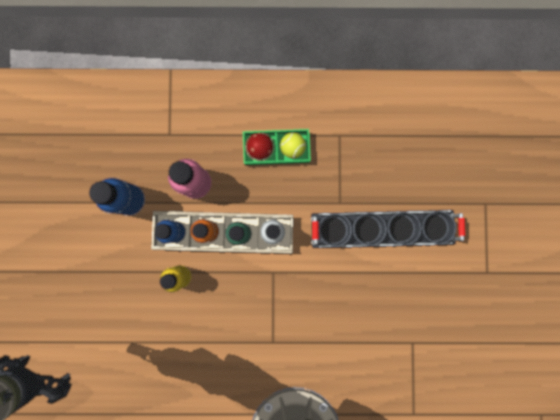

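The four listed bottles stand in the tray in the top view: blue (168,232), orange (203,231), green (238,233) and silver (272,231). The carrier is on the right, with cups at about (334,230), (368,229), (403,229) and (437,228). There are two blue bottles: the one in the tray at (168,232) and a large one at (115,196) outside it. The one in the tray fits, because it is the smaller. I'll confirm that in a crop and measure.

Run:
```python
from h import *
z=np.load("top.npz");P,F=z["P"],z["F"]
save("crop.png",cv2.resize(F[120:310,70:330],None,fx=3,fy=3,interpolation=cv2.INTER_CUBIC))
H=P[...,2]
print("table z",np.median(H[330:340,300:400]))
# tall things: components above 0.12
for src in("top","scene"):
    z=np.load(src+".npz");P,F=z["P"],z["F"];H=P[...,2]
    m=((H>.125)&(P[...,0]>.3)&(P[...,0]<.8)&(abs(P[...,1])<.6)).astype(np.uint8)
    n,l,s,c=cv2.connectedComponentsWithStats(m)
    for i in range(1,n):
        if s[i,4]<30: continue
        q=P[l==i]; zt=np.percentile(q[:,2],97)
        t=q[q[:,2]>zt-.006]; (cx,cy),r=cv2.minEnclosingCircle(t[:,:2].astype(np.float32))
        print(src,c[i].round(),s[i,4],"ztop",zt.round(4),"c",(t[:,:2].max(0)+t[:,:2].min(0)).round(4)/2,t[:,:2].mean(0).round(4),"r",round(r,4))
    # red grips
    hsv=cv2.cvtColor(F,cv2.COLOR_RGB2HSV)
    red=((hsv[...,0]<6)|(hsv[...,0]>174))&(hsv[...,1]>190)&(hsv[...,2]>120)&(H>.05)&(P[...,0]>.3)&(P[...,0]<.9)
    n,l,s,c=cv2.connectedComponentsWithStats(red.astype(np.uint8))
    for i in range(1,n):
        if s[i,4]>20: print(" red",c[i].round(),s[i,4],np.median(P[l==i],0).round(4))
    # rim
    rim=((H>.05)&(H<.064)&(P[...,0]>.4)&(P[...,0]<.7)&(P[...,1]<-.02)&(P[...,1]>-.5))
    fl=((H>.006)&(H<.02)&(P[...,0]>.4)&(P[...,0]<.7)&(P[...,1]<-.02)&(P[...,1]>-.5))
    for nm,m in(("rim",rim),("floor",fl)):
        n,l,s,c=cv2.connectedComponentsWithStats(m.astype(np.uint8))
        for i in range(1,n):
            if s[i,4]>60: 
                q=P[l==i];print(" ",nm,c[i].round(),s[i],np.median(q,0).round(4),((q.max(0)+q.min(0))/2).round(4),(q.max(0)-q.min(0)).round(4))
```

```text
table z 0.0010674357071698282
top [185. 177.] 1043 ztop 0.2168 c [0.5871 0.1706] [0.6433 0.2631] r 0.1407
top [110. 195.] 1157 ztop 0.2169 c [0.5645  0.25745] [0.5978 0.4323] r 0.2123
top [199. 231.] 214 ztop 0.1591 c [0.51755 0.14935] [0.5162 0.2284] r 0.0985
top [162. 232.] 222 ztop 0.1586 c [0.51605 0.31685] [0.5154 0.3167] r 0.0175
top [272. 232.] 191 ztop 0.1597 c [0.5146  0.05975] [0.5154 0.0595] r 0.0175
top [235. 233.] 203 ztop 0.1599 c [0.512   0.10645] [0.5114 0.144 ] r 0.0557
top [167. 281.] 230 ztop 0.1551 c [0.39965 0.30315] [0.3991 0.3028] r 0.018
 red [258. 144.] 214 [0.738  0.0942 0.0724]
 red [461. 226.] 82 [ 0.5292 -0.4105  0.0761]
 red [315. 230.] 71 [ 0.5205 -0.0463  0.0761]
  rim [439. 227.] [422 211  34  34 154] [ 0.5306 -0.364   0.0543] [ 0.5283 -0.3613  0.0564] [0.0835 0.0859 0.0128]
  rim [370. 229.] [353 213  33  33 140] [ 0.5251 -0.1916  0.0549] [ 0.5239 -0.1849  0.0549] [0.081  0.0824 0.0098]
  rim [405. 228.] [387 212  34  34 148] [ 0.5267 -0.2786  0.0553] [ 0.5255 -0.272   0.0559] [0.0836 0.0842 0.0112]
  rim [340. 228.] [321 214  30  33  88] [ 0.535  -0
[... 2270 characters left out ...]
 floor [200. 267.] [187 257  27  20 384] [ 0.5133 -0.1798  0.0136] [ 0.515  -0.1811  0.0146] [0.0584 0.0638 0.0105]
  floor [219. 262.] [215 258  12  12  63] [ 0.5468 -0.1375  0.0112] [ 0.5428 -0.1387  0.0131] [0.0246 0.0373 0.013 ]
  floor [176. 292.] [163 281  28  22 458] [ 0.5161 -0.2698  0.0135] [ 0.5166 -0.2711  0.0143] [0.0563 0.0687 0.011 ]
  floor [197. 286.] [192 282  13  14  82] [ 0.5481 -0.226   0.0113] [ 0.5446 -0.2304  0.0133] [0.0307 0.0434 0.0128]
  floor [150. 319.] [136 307  30  25 543] [ 0.5186 -0.3601  0.0136] [ 0.5191 -0.3604  0.0144] [0.0571 0.0708 0.0112]
  floor [172. 313.] [165 306  16  16  97] [ 0.5491 -0.3158  0.0108] [ 0.5418 -0.3161  0.013 ] [0.0334 0.037  0.0137]
```

View pics/crop.png

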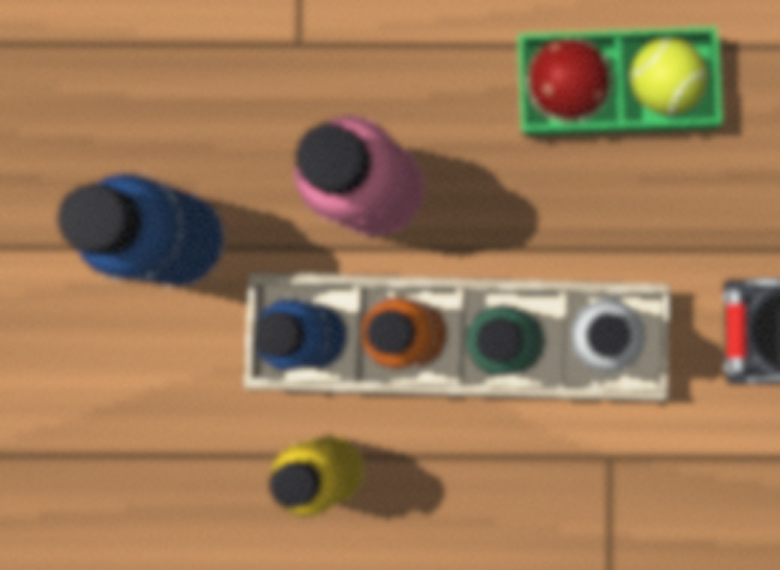

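The crop shows the small blue bottle in the left bay at crop (280,333), and the large blue one outside at (110,215). That confirms the target, and the order from the left is blue, orange, green, silver. Cap tops measure about 0.155 m and the carry grips are 0.364 m apart, both as expected. I'll go rightmost first (silver to cup4), so nothing has to be carried over another bottle. First I'll turn the jaws to close across the row and move above silver.

```bash
python3 -m handwheel '{"deltas": [[1,0,0,0,1],[1,0,0,0,1],[1,0,0,0,1],[1,0,0,0,1],[1,0,0,0,1],[1,0,0,0,1],[1,0,0,0,0.67],[1,-0.9,0.555,0,0],[1,-0.9,0.555,0,0],[1,-0.9,0.555,0,0],[1,-0.9,0.555,0,0],[1,-0.9,0.555,0,0],[1,-0.9,0.555,0,0],[1,-0.9,0.555,0,0],[1,-0.9,0.555,0,0],[1,-0.9,0.555,0,0],[1,-0.9,0.555,0,0],[1,-0.9,0.555,0,0],[1,-0.9,0.555,0,0],[1,-0.9,0.555,0,0]]}' 40; python3 -c "
from h import *
s=status.get_state();print(s['tcp_pos'],s['orientation'],s['joint_pos'])
c=cam('wrist');save('w1.png',c['frame']);print(c['vfov'],c['cx'],c['cy'],c['origin'],c['attitude'])"
```

```text
clock: 2.6
tcp_pos: [0.5164, 0.0588, 0.3035]
orientation: [-0.0, 0.707, 0.707, -0.0]
wrist_force: [0.4, 0.7, 0.5]
finger_gap: 0.0855
grip_force: 0.0
[0.5164306  0.05877044 0.30353465] [-3.13275122e-04  7.07205295e-01  7.07008169e-01 -1.48188631e-04] [-4.13080401e-02  2.06590919e-01 -9.62092044e-02  1.26865787e+00
  2.06410310e-04  1.52976700e+00]
65.70646984690485 282.510947261067 209.04282116226466 [0.5181499  0.14459861 0.37267104] [ 1.66861259e-01  9.85980337e-01  2.00808464e-06 -3.07557932e-04]
```

View pics/w1.png

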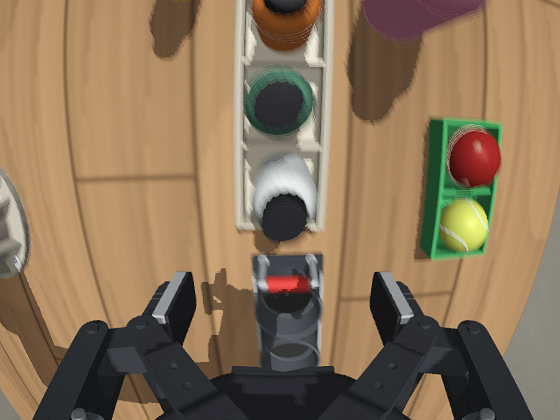

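The wrist view shows silver's cap at (284,217), midway between the fingertips at (187,300) and (380,300), so it's centred. I'll descend and grip.

```bash
python3 -m handwheel '{"deltas": [[1,0,0,0.8,0],[1,0,0,0.8,0],[1,0,0,0.6,0],[1,0,0,0.46,0],[1,0,0,0,0],[-1,0,0,0,0],[-1,0,0,0,0],[-1,0,0,0,0],[-1,0,0,0,0],[-1,0,0,0,0],[-1,0,0,0,0],[-1,0,0,0,0],[-1,0,0,0,0]]}' 50; python3 -c "
from h import *
c=cam('wrist');save('w2.png',c['frame'])"
```

```text
clock: 4.28
tcp_pos: [0.5164, 0.0601, 0.1985]
orientation: [0.001, 0.707, 0.707, 0.001]
wrist_force: [-2.4, 0.1, 6.7]
finger_gap: 0.035
grip_force: 49.8
```

View pics/w2.png

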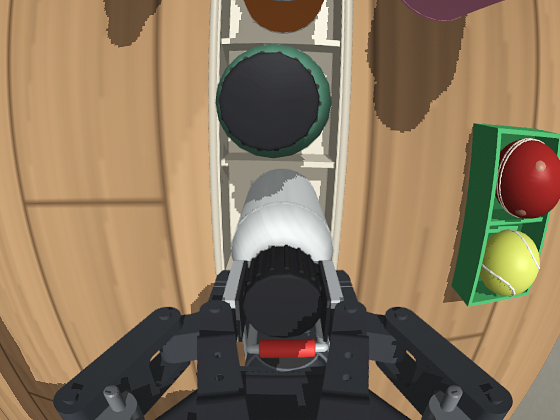

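Silver's cap is between the pads at (284,290), with a gap of 35 mm and 50 N. The fingers sit slightly on the shoulder, so I'll grip 3 mm higher next time. Now lift and carry to cup4.

```bash
python3 -m handwheel '{"deltas": [[-1,0,0,-0.4,0],[-1,0,0,-0.6,0],[-1,0,0,-0.8,0],[-1,0,0,-0.7,0],[-1,-0.3,0.02,0,0],[-1,-0.5,0.02,0,0],[-1,-0.75,0.02,0,0],[-1,-0.75,0.02,0,0],[-1,-0.75,0.02,0,0],[-1,-0.75,0.02,0,0],[-1,-0.75,0.02,0,0],[-1,-0.75,0.02,0,0],[-1,-0.75,0.02,0,0],[-1,-0.75,0.02,0,0],[-1,-0.75,0.02,0,0],[-1,-0.75,0.02,0,0],[-1,-0.75,0.02,0,0],[-1,-0.75,0.02,0,0],[-1,-0.5,0.02,0,0],[-1,-0.25,0.02,0,0]]}'; python3 -c "
from h import *
c=cam('scene');save('s2.png',cv2.resize(c['frame'][130:400,80:400],None,fx=2,fy=2))
c=cam('wrist');save('w3.png',c['frame']);s=status.get_state();print(s['tcp_pos'],s['finger_gap'])"
```

```text
clock: 6.82
tcp_pos: [0.5282, -0.363, 0.2959]
orientation: [-0.001, 0.708, 0.707, 0.0]
wrist_force: [-0.4, 0.6, -3.9]
finger_gap: 0.0346
grip_force: 50.8
[ 0.52858745 -0.36263978  0.29653012] 0.03427311315286348
```

View pics/s2.png

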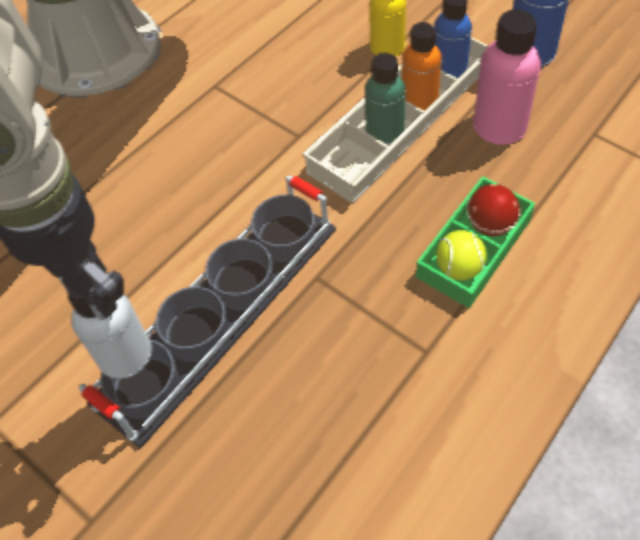

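Silver hangs upright over cup4, about 1 mm from the measured middle (seen at (113,340) in the crop). Lower gently.

```bash
python3 -m handwheel '{"deltas": [[-1,0,0.03,0.5,0],[-1,0,0,0.6,0],[-1,0,0,0.4,0],[-1,0,0,0.3,0],[-1,0,0,0.15,0],[-1,0,0,0.1,0],[-1,0,0,0.08,0],[-1,0,0,0.06,0],[-1,0,0,0.03,0],[-1,0,0,0,0],[-1,0,0,0,0]]}'
```

```text
clock: 8.3
tcp_pos: [0.5301, -0.362, 0.2088]
orientation: [0.0, 0.707, 0.707, 0.0]
wrist_force: [-1.1, -0.5, -2.4]
finger_gap: 0.0347
grip_force: 50.7
```

```bash
python3 -m handwheel '{"deltas": [[-1,0,0,0.03,0],[-1,0,0,0.03,0],[-1,0,0,0,0],[-1,0,0,0,0]]}'
```

```text
clock: 8.8
tcp_pos: [0.5301, -0.3622, 0.2076]
orientation: [0.001, 0.707, 0.707, -0.0]
wrist_force: [-2.0, 1.2, 5.6]
finger_gap: 0.0346
grip_force: 51.5
```

Contact is made (+5.6 N) at the expected height of 0.2076. Release, rise and go over to green.

```bash
python3 -m handwheel '{"deltas": [[1,0,0,0,0],[1,0,0,0,0],[1,0,0,0,0],[1,0,0,0,0],[1,0,0,-0.3,0],[1,0,0,-0.9,0],[1,0,0,-1,0],[1,0.97,-0.035,0,0],[1,0.97,-0.035,0,0],[1,0.97,-0.035,0,0],[1,0.97,-0.035,0,0],[1,0.97,-0.035,0,0],[1,0.97,-0.035,0,0],[1,0.97,-0.035,0,0],[1,0.97,-0.035,0,0],[1,0.97,-0.035,0,0],[1,0.97,-0.035,0,0],[1,0.97,-0.035,0,0],[1,0.97,-0.035,0,0],[1,0.97,-0.035,0,0]]}'
python3 - <<'E'
from h import *
for n in("top",):
    c=cam(n);P=cloud(c);save("t2.png",c["frame"]);H=P[...,2]
    m=((H>.125)&(H<.18)&(P[...,0]>.45)&(P[...,0]<.58)&(abs(P[...,1]+.36)<.06))
    q=P[m]; print(len(q),np.percentile(q[:,2],97),q.min(0),q.max(0),q.mean(0))
s=status.get_state();print(s['tcp_pos'],s['finger_gap'])
E
```

```text
clock: 11.3
tcp_pos: [0.5119, 0.1438, 0.2955]
orientation: [0.0, 0.707, 0.707, 0.001]
wrist_force: [0.3, 0.7, 0.0]
finger_gap: 0.0852
grip_force: 0.0
319 0.16800314695918062 [ 0.50669072 -0.37933339  0.12501628] [ 0.55195628 -0.34019631  0.17076142] [ 0.52853745 -0.35670881  0.15366609]
[0.51149848 0.1473638  0.29544225] 0.08539461349543058
```

View pics/t2.png

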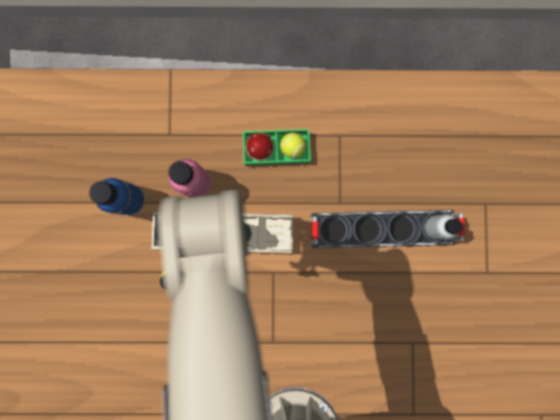

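Silver stands upright in cup4 at (440,227). Descend partway over green and check the settled position.

```bash
python3 -m handwheel '{"deltas": [[1,0,0,0,0],[1,0,0,0.6,0],[1,0,0,0.3,0],[1,0,0,0,0]]}'
python3 - <<'E'
from h import *
c=cam("wrist"); P=c; f=210/np.tan(np.radians(c["vfov"])/2)
F=c["frame"];save("w4.png",F)
A=Rm(c["attitude"])
def ray(u,v,z):
    d=np.array([u-c["cx"],v-c["cy"]]);r=np.hypot(*d);t=r/f
    w=A@np.r_[np.sin(t)*d/r,np.cos(t)]; o=np.array(c["origin"]); return o+w*(z-o[2])/w[2]
g=(F.max(2)<70).astype(np.uint8)
n,l,s,cc=cv2.connectedComponentsWithStats(g)
for i in range(1,n):
    if 500<s[i,4]<20000: x,y,w,h=s[i,:4]; print(s[i],cc[i].round(),ray(*cc[i],.154).round(4),ray(x,cc[i][1],.154).round(4),ray(x+w,cc[i][1],.154).round(4))
E
```

```text
clock: 11.85
tcp_pos: [0.5114, 0.1416, 0.2576]
orientation: [-0.001, 0.708, 0.707, -0.001]
wrist_force: [0.0, -1.0, 0.2]
finger_gap: 0.0853
grip_force: 0.0
[  75    0   64   29 1384] [107.  11.] [0.4121 0.2876 0.154 ] [0.3885 0.293  0.154 ] [0.4336 0.2833 0.154 ]
[ 489    0   71  101 5946] [529.  49.] [0.6694 0.2748 0.154 ] [0.6355 0.2678 0.154 ] [0.7018 0.2825 0.154 ]
[ 253    2   71   37 1157] [287.  23.] [0.5151 0.269  0.154 ] [0.4977 0.2693 0.154 ] [0.5346 0.2695 0.154 ]
[ 260   62   68   67 3383] [294.  95.] [0.5188 0.2301 0.154 ] [0.5013 0.2302 0.154 ] [0.5368 0.2304 0.154 ]
[ 245  200   69   68 3259] [283. 234.] [0.5131 0.1517 0.154 ] [0.4911 0.1517 0.154 ] [0.5312 0.1517 0.154 ]
[255 324  71  37 881] [282. 342.] [0.5124 0.0681 0.154 ] [0.4934 0.0678 0.154 ] [0.5436 0.0674 0.154 ]
```

View pics/w4.png

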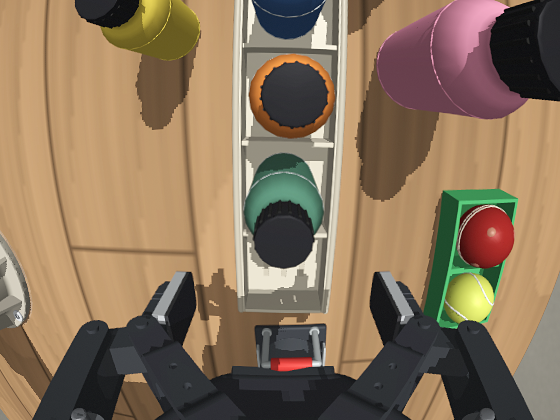

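The wrist view shows green's cap at (284,238), between the fingers, giving x ≈ 0.513 and y ≈ 0.145. A small correction, then descend and grip.

```bash
python3 -m handwheel '{"deltas": [[1,0.08,0.02,0.6,0],[1,0,0,0.5,0],[1,0,0,0.3,0],[1,0,0,0,0],[-1,0,0,0,0],[-1,0,0,0,0],[-1,0,0,0,0],[-1,0,0,0,0],[-1,0,0,0,0],[-1,0,0,0,0],[-1,0,0,0,0]]}' 50
```

```text
clock: 13.28
tcp_pos: [0.5129, 0.1458, 0.2032]
orientation: [0.0, 0.707, 0.707, 0.001]
wrist_force: [-1.6, -0.3, 5.9]
finger_gap: 0.0345
grip_force: 49.7
```

```bash
python3 -m handwheel '{"deltas": [[-1,0,0,-0.4,0],[-1,0,0,-0.6,0],[-1,0,0,-0.8,0],[-1,0,0,-0.7,0],[-1,-0.3,0.02,0,0],[-1,-0.5,0.02,0,0],[-1,-0.75,0.02,0,0],[-1,-0.75,0.02,0,0],[-1,-0.75,0.02,0,0],[-1,-0.75,0.02,0,0],[-1,-0.75,0.02,0,0],[-1,-0.75,0.02,0,0],[-1,-0.75,0.02,0,0],[-1,-0.75,0.02,0,0],[-1,-0.75,0.02,0,0],[-1,-0.75,0.02,0,0],[-1,-0.75,0.02,0,0],[-1,-0.75,0.02,0,0],[-1,-0.45,0.03,0,0],[-1,-0.25,0.03,0,0]]}'; python3 -m handwheel '{"deltas": [[-1,0,0,0,0],[-1,0,0,0.4,0]]}'
```

```text
clock: 15.78
tcp_pos: [0.5257, -0.2752, 0.3012]
orientation: [-0.001, 0.708, 0.707, -0.0]
wrist_force: [-0.2, -0.2, -2.7]
finger_gap: 0.0342
grip_force: 50.8
clock: 16.02
tcp_pos: [0.5269, -0.274, 0.287]
orientation: [0.001, 0.707, 0.707, 0.0]
wrist_force: [-0.1, -0.4, -2.7]
finger_gap: 0.0344
grip_force: 50.8
```

```bash
python3 -m handwheel '{"deltas": [[-1,0,0.015,0.6,0],[-1,0,0,0.5,0],[-1,0,0,0.3,0],[-1,0,0,0.2,0],[-1,0,0,0.12,0],[-1,0,0,0.08,0],[-1,0,0,0.04,0],[-1,0,0,0.03,0],[-1,0,0,0,0],[-1,0,0,0,0]]}'
```

```text
clock: 17.27
tcp_pos: [0.527, -0.2746, 0.2122]
orientation: [0.001, 0.707, 0.707, 0.0]
wrist_force: [-1.1, 0.7, 3.1]
finger_gap: 0.0345
grip_force: 51.1
```

Green is in contact at the expected 0.2122. Release and go over to orange, which the wrist ray puts at (0.5185, 0.229).

```bash
python3 -m handwheel '{"deltas": [[1,0,0,0,0],[1,0,0,0,0],[1,0,0,0,0],[1,0,0,0,0],[1,0,0,-0.3,0],[1,0,0,-0.8,0],[1,0,0,-1,0],[1,0.97,-0.016,0,0],[1,0.97,-0.016,0,0],[1,0.97,-0.016,0,0],[1,0.97,-0.016,0,0],[1,0.97,-0.016,0,0],[1,0.97,-0.016,0,0],[1,0.97,-0.016,0,0],[1,0.97,-0.016,0,0],[1,0.97,-0.016,0,0],[1,0.97,-0.016,0,0],[1,0.97,-0.016,0,0],[1,0.97,-0.016,0,0],[1,0.97,-0.016,0,0]]}';  python3 -m handwheel '{"deltas": [[1,0,0,0,0],[1,0,0,0.6,0],[1,0,0,0.3,0],[1,0,0,0,0]]}'
python3 - <<'E'
from h import *
c=cam("wrist"); a=cam("top")["frame"]
save("w5.png",np.vstack([c["frame"][:260],a[170:290]]))
E
```

```text
clock: 19.77
tcp_pos: [0.5186, 0.2314, 0.2966]
orientation: [0.0, 0.707, 0.707, 0.001]
wrist_force: [0.0, -0.4, 0.6]
finger_gap: 0.0853
grip_force: 0.0
clock: 20.27
tcp_pos: [0.5181, 0.2292, 0.2589]
orientation: [-0.0, 0.708, 0.707, -0.001]
wrist_force: [-0.8, 0.3, -0.1]
finger_gap: 0.0857
grip_force: 0.0
```

View pics/w5.png

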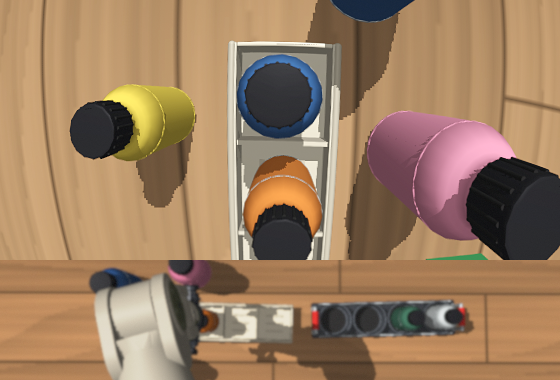

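Green and silver stand upright in cups 3 and 4 at (407,318) and (440,317). Orange's cap at (283,240) is centred between the fingers. Grip it and carry to cup2, with the target at (0.5251, -0.1862).

```bash
python3 -m handwheel '{"deltas": [[1,0,0,0.6,0],[1,0,0,0.5,0],[1,0,0,0.3,0],[1,0,0,0,0],[-1,0,0,0,0],[-1,0,0,0,0],[-1,0,0,0,0],[-1,0,0,0,0],[-1,0,0,0,0],[-1,0,0,0,0],[-1,0,0,0,0]]}' 50
```

```text
clock: 21.75
tcp_pos: [0.5188, 0.2302, 0.2044]
orientation: [0.0, 0.707, 0.707, 0.001]
wrist_force: [-1.3, 0.1, 5.2]
finger_gap: 0.0347
grip_force: 49.6
```

```bash
python3 -m handwheel '{"deltas": [[-1,0,0,-0.4,0],[-1,0,0,-0.6,0],[-1,0,0,-0.8,0],[-1,0,0,-0.7,0],[-1,-0.3,0.01,0,0],[-1,-0.5,0.01,0,0],[-1,-0.75,0.01,0,0],[-1,-0.75,0.01,0,0],[-1,-0.75,0.01,0,0],[-1,-0.75,0.01,0,0],[-1,-0.75,0.01,0,0],[-1,-0.75,0.01,0,0],[-1,-0.75,0.01,0,0],[-1,-0.75,0.01,0,0],[-1,-0.75,0.01,0,0],[-1,-0.75,0.01,0,0],[-1,-0.75,0.01,0,0],[-1,-0.75,0.01,0,0],[-1,-0.4,0.01,0,0],[-1,-0.21,0.01,0,0]]}'; python3 -m handwheel '{"deltas": [[-1,0,0,0,0],[-1,0,0,0.4,0]]}'
```

```text
clock: 24.25
tcp_pos: [0.5241, -0.1873, 0.3024]
orientation: [-0.001, 0.708, 0.707, -0.0]
wrist_force: [-0.2, 0.1, -1.9]
finger_gap: 0.0342
grip_force: 50.4
clock: 24.5
tcp_pos: [0.5256, -0.1859, 0.2881]
orientation: [0.001, 0.707, 0.707, 0.001]
wrist_force: [0.3, 0.2, -1.9]
finger_gap: 0.0347
grip_force: 50.4
```

```bash
python3 -m handwheel '{"deltas": [[-1,0,0,0.6,0],[-1,0,0,0.5,0],[-1,0,0,0.3,0],[-1,0,0,0.2,0],[-1,0,0,0.12,0],[-1,0,0,0.08,0],[-1,0,0,0.04,0],[-1,0,0,0.03,0],[-1,0,0,0,0],[-1,0,0,0,0]]}'
```

```text
clock: 25.75
tcp_pos: [0.5251, -0.1866, 0.2134]
orientation: [0.001, 0.707, 0.707, 0.0]
wrist_force: [-1.9, 0.8, 4.8]
finger_gap: 0.0344
grip_force: 50.8
```

Orange is in contact at the expected 0.2134. Release and go over to blue.

```bash
python3 -m handwheel '{"deltas": [[1,0,0,0,0],[1,0,0,0,0],[1,0,0,0,0],[1,0,0,0,0],[1,0,0,-0.3,0],[1,0,0,-0.8,0],[1,0,0,-1,0],[1,0.97,-0.016,0,0],[1,0.97,-0.016,0,0],[1,0.97,-0.016,0,0],[1,0.97,-0.016,0,0],[1,0.97,-0.016,0,0],[1,0.97,-0.016,0,0],[1,0.97,-0.016,0,0],[1,0.97,-0.016,0,0],[1,0.97,-0.016,0,0],[1,0.97,-0.016,0,0],[1,0.97,-0.016,0,0],[1,0.97,-0.016,0,0],[1,0.97,-0.016,0,0]]}';  python3 -m handwheel '{"deltas": [[1,0,0,0,0],[1,0,0,0.6,0],[1,0,0,0.3,0],[1,0,0,0,0]]}'
python3 - <<'E'
from h import *
c=cam("wrist"); a=cam("top")["frame"]
save("w6.png",np.vstack([c["frame"][:330],a[170:290]]))
E
```

```text
clock: 28.25
tcp_pos: [0.5167, 0.3194, 0.2978]
orientation: [0.0, 0.707, 0.707, 0.001]
wrist_force: [0.2, 0.1, -1.2]
finger_gap: 0.0855
grip_force: 0.0
clock: 28.75
tcp_pos: [0.5163, 0.3171, 0.26]
orientation: [-0.0, 0.707, 0.707, -0.001]
wrist_force: [0.8, -0.1, -0.0]
finger_gap: 0.0854
grip_force: 0.0
```

View pics/w6.png

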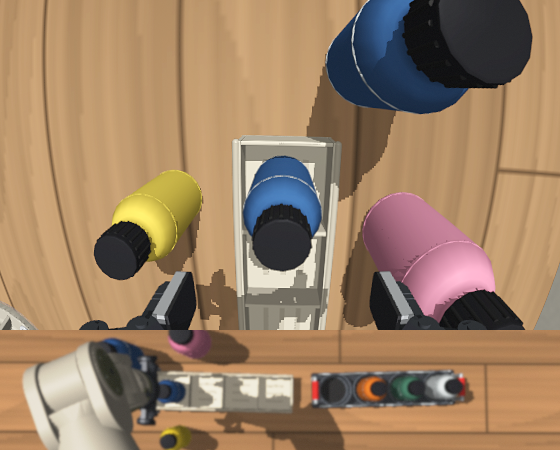

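Blue's cap at (282,240) is centred, with the yellow and pink bottles well clear of the fingers. Orange, green and silver stand in cups 2 to 4 at (372,388), (407,388) and (440,387). Grip blue.

```bash
python3 -m handwheel '{"deltas": [[1,0,0,0.6,0],[1,0,0,0.5,0],[1,0,0,0.3,0],[1,0,0,0,0],[-1,0,0,0,0],[-1,0,0,0,0],[-1,0,0,0,0],[-1,0,0,0,0],[-1,0,0,0,0],[-1,0,0,0,0],[-1,0,0,0,0]]}' 50
```

```text
clock: 30.22
tcp_pos: [0.5168, 0.3183, 0.2057]
orientation: [0.0, 0.707, 0.707, 0.001]
wrist_force: [-2.1, -0.2, 5.2]
finger_gap: 0.0341
grip_force: 49.7
```

```bash
python3 -m handwheel '{"deltas": [[-1,0,0,-0.4,0],[-1,0,0,-0.6,0],[-1,0,0,-0.8,0],[-1,0,0,-0.7,0],[-1,-0.3,0.01,0,0],[-1,-0.5,0.01,0,0],[-1,-0.75,0.01,0,0],[-1,-0.75,0.01,0,0],[-1,-0.75,0.01,0,0],[-1,-0.75,0.01,0,0],[-1,-0.75,0.01,0,0],[-1,-0.75,0.01,0,0],[-1,-0.75,0.01,0,0],[-1,-0.75,0.01,0,0],[-1,-0.75,0.01,0,0],[-1,-0.75,0.01,0,0],[-1,-0.75,0.01,0,0],[-1,-0.75,0.01,0,0],[-1,-0.4,0.01,0,0],[-1,-0.21,0.01,0,0]]}'; python3 -m handwheel '{"deltas": [[-1,0,0,0,0],[-1,0,0,0.4,0]]}'
```

```text
clock: 32.72
tcp_pos: [0.5222, -0.0993, 0.3037]
orientation: [-0.001, 0.708, 0.707, -0.0]
wrist_force: [0.5, 0.5, -2.8]
finger_gap: 0.0342
grip_force: 50.5
clock: 32.98
tcp_pos: [0.5236, -0.0978, 0.2896]
orientation: [0.001, 0.707, 0.707, 0.001]
wrist_force: [0.9, 0.3, -2.1]
finger_gap: 0.0342
grip_force: 50.5
```

```bash
python3 -m handwheel '{"deltas": [[-1,0,0,0.6,0],[-1,0,0,0.5,0],[-1,0,0,0.3,0],[-1,0,0,0.2,0],[-1,0,0,0.12,0],[-1,0,0,0.08,0],[-1,0,0,0.04,0],[-1,0,0,0.03,0],[-1,0,0,0,0],[-1,0,0,0,0]]}'
```

```text
clock: 34.22
tcp_pos: [0.5232, -0.0985, 0.2147]
orientation: [0.001, 0.707, 0.707, 0.0]
wrist_force: [-2.1, 0.4, 5.1]
finger_gap: 0.0345
grip_force: 51.0
```

Blue is in contact at the expected height. Release, rise, move aside and check everything.

```bash
python3 -m handwheel '{"deltas": [[1,0,0,0,0],[1,0,0,0,0],[1,0,0,0,0],[1,0,0,0,0],[1,0,0,-0.3,0],[1,0,0,-0.8,0],[1,0,0,-1,0],[1,0,0,-0.6,0],[1,0.9,-0.3,0,0],[1,0.9,-0.3,0,0],[1,0.9,-0.3,0,0],[1,0.9,-0.3,0,0],[1,0.9,-0.3,0,0],[1,0.9,-0.3,0,0],[1,0.9,-0.3,0,0],[1,0.9,-0.3,0,0],[1,0,0,0,0],[1,0,0,0,0]]}'
python3 - <<'E'
from h import *
for n in("top","scene"):
    c=cam(n);P=cloud(c);H=P[...,2]
    save("f_%s.png"%n,cv2.resize(c["frame"][130:290,70:480] if n=="top" else c["frame"][130:400,80:400],None,fx=1.8,fy=1.8))
    for k,(x,y) in enumerate([(.5228,-.0983),(.5251,-.1862),(.5275,-.2742),(.5298,-.3621)]):
        q=P[(H>.15)&(H<.18)&(np.hypot(P[...,0]-x,P[...,1]-y)<.04)]; zt=np.percentile(q[:,2],95);t=q[q[:,2]>zt-.006]
        print(n,k+1,len(t),zt.round(4),((t.max(0)+t.min(0))/2-[x,y,0]).round(4)[:2])
E
```

```text
clock: 36.48
tcp_pos: [0.4272, 0.1896, 0.3225]
orientation: [0.0, 0.707, 0.707, 0.0]
wrist_force: [1.3, -1.1, -0.4]
finger_gap: 0.0852
grip_force: 0.0
top 1 175 0.167 [-0.0008  0.0001]
top 2 177 0.1671 [-0.0017  0.0005]
top 3 177 0.167 [-0.0026 -0.    ]
top 4 175 0.1674 [-0.0001  0.0011]
scene 1 134 0.1655 [-0.001  -0.0031]
scene 2 159 0.1649 [-0.0004 -0.0022]
scene 3 179 0.1649 [ 0.     -0.0029]
scene 4 218 0.1647 [ 0.0004 -0.0021]
```

View pics/f_scene.png

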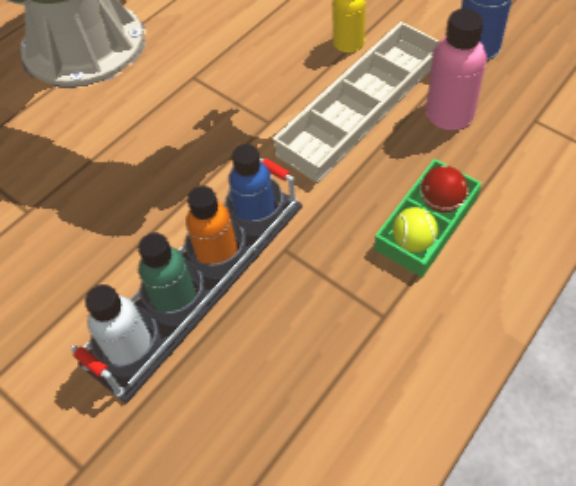

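View pics/f_top.png

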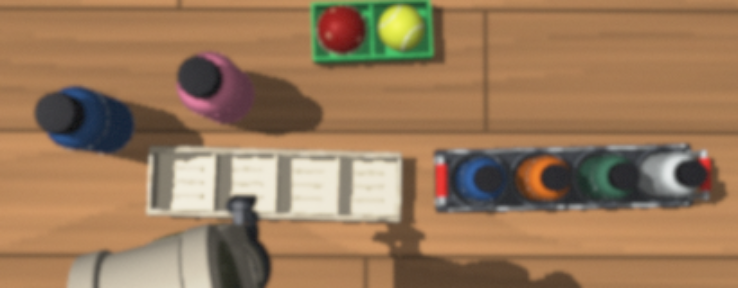

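All four stand upright in the cups in the order blue, orange, green, silver, within about 3 mm of the cup middles and at matching height. The balls haven't moved.

```bash
python3 -c "
from workcell import hand_in
print(hand_in())"
```

```text
the job is handed in; nothing more can be done
None
```

All four bottles are in the carrier, upright and fully home, left to right blue, orange, green, silver as in the tray; the balls were left alone and the job is handed in at about 37 s on the robot's clock (verdict not shown).

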